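# Extend the telescopic probe arm by one hole and hang the pH probe in the stirred flask

## Task

The eye of the telescopic probe arm stops one hole short of the flask on the slim stirrer: squeeze the arm's snap button flush, draw the square outer tube outwards, and stop as soon as the button snaps out of the next hole and the tube locks, without wrenching against the locked button. Then take the white-headed pH probe out of the parking block and lower it gently through the eye into the flask until its shoulder rests on the eye, and let go. Leave both flasks, the glass rod and the red bulb standing where they are.

Things in the scene. Friction and masses are not known exactly. Their poses are not given: they have to be found in the camera images.
- probe_stand: fixed telescopic probe arm: grey foot plate 170 x 110 x 14 mm, post, black cross-head (top 172 mm above the worktop, reaching 24 mm from the post axis) and level 20 mm square steel inner tube. Origin on the worktop under the post; +x runs along the arm from post to free end; the snap button is on its -y side. Tube axis 150 mm above the worktop.
- outer_tube: square tube, 26 x 26 mm outside, 160 mm long, 2 mm wall, sliding along the stand's x. Origin on its axis at the post end; +x to the eye. Five evenly spaced 11.5 mm holes (20 to 40 mm apart) in its -y side; the button starts in the second from the post end (55 mm from it), the next is the one nearest the post. Unlocked it slides at about 6 N; a flush button gives way at a pull of about 14 N.
- snap_button: brass snap button, a 10 mm pin with a round dome, on a spring in the inner tube, at a fixed place 110 mm from the post; it looks out through a hole of the outer tube to the stand's -y side. Its origin is the centre of the dome (radius 5 mm).
- button_top (a point): crown of the button's dome; at rest in a hole it stands 5 mm proud of the tube's side, 18 mm from the tube's axis
- button_seat (a point): fixed point of the stand at the button's place, on the outer side face of the tube, 13 mm from the tube's axis, at axis height; axes as the stand
- button_travel (a joint): how far the button is pressed in, m: 0 out (2 N spring preload), 0.005 flush with the tube's side (about 3.3 N), 0.007 hidden under the tube wall; it springs back by itself when a hole comes over it
- extension (a joint): how far the outer tube has been drawn out from its starting hole, m; about 0 at the start, grows outwards; the button has 0.75 mm play in a hole either way
- eye_top (a point): centre of the eye's hole on its top face: black block 36 x 36 x 12 mm at the outer tube's end, 200 mm from the tube's origin, top face 157 mm above the worktop (7 mm over the tube's axis), through hole 16.5 mm with a 2 mm chamfer
- slim_stirrer: flat white round magnetic stirrer, fixed, diameter 110 mm, 18 mm high; origin at the centre of its underside
- stirred_flask: small open conical glass flask with a red stir bar, 59 mm wide, 100 mm high, loose on the stirrer; origin at the centre of its underside, mouth about 26 mm clear; it stands only roughly (within 6 mm) under the place of the eye with the arm one hole farther out
- parking_block: fixed white block 50 x 120 x 64 mm with two upright holes (15.5 mm, floor 8 mm above the worktop) at y = -35 and +35 mm of its own frame; one holds the probe, the other a glass rod
- ph_probe: cordless pH probe, 163 mm long: dark shaft 12 mm thick, 108 mm long, black flange 27 mm wide, 5 mm thick, then a round white head 21 mm wide, 50 mm long. Origin at the lower tip, +z up to the head. Loose, upright in one hole of the parking block. Grip the head about 140 mm above the tip, best with the fingers closing across the line of the two holes.
- probe_shoulder (a point): underside of the probe's flange, on its axis, 108 mm above the tip; this face rests on the eye
- glass_rod: glass stirring rod, 9 mm thick, 150 mm long, loose, upright in the other hole of the block; origin at its lower end; bystander
- amber_flask: small conical flask with amber broth, 52 mm wide, 85 mm high, loose, behind the arm; origin at the centre of its underside; bystander
- red_bulb: red rubber bulb 51 mm wide, 76 mm high, standing loose behind the arm; bystander
Mind the look-alikes: they are no part of the job. What is meant by the ph_probe is not yellow, and is the larger of those in its own colour.

How it is judged:
By the outcome, as a careful person would: the job done as asked, in the order asked, and still so for the second after the job is handed in, with the robot touching nothing.
It also fails if it takes over 58 s, if anything falls off the work surface, if the arm or the gripper's body presses on something with over 40 N, if the wrist force passes 120 N, or if a joint passes its speed limit or range.

## Robot

A 6-joint arm with a two-finger parallel gripper is mounted at the origin on a cart in front of the work surface, level with it; the furniture and walls round the work are solid. World frame = base frame: x ahead of the robot, y to its left, z up, the work surface at z = 0. Lengths are in m, angles in rad, forces in N, time in s.
With the tool pointing down it reaches from about 0.25 to 0.725 m from the base axis. Payload 4 kg.
Tool frame: the origin (TCP) lies on the centre line of the jaws, within the pads' length; the fingertips stand 17 mm ahead of it and the grasp point (between the pads) lies 2 mm behind it; z points along the fingers, x is the direction in which the jaws open and shut, and the axes are right-handed (so a half turn about z gives the same grasp; the last joint's range is limited). The gripper opens to 85 mm and grips with 20 to 120 N. Pads are 22 mm wide; open, the fingers measure 114 mm over their backs; the gripper's body (76 mm by 85 mm) begins 54 mm behind the grasp point. The pads swing forward as they close: fully open they stand 13 mm farther back than shut.
Start: joints at [-1.147, 0.241, 0.005, 1.335, 0, 1.571], TCP at [0.206, -0.456, 0.248] pointing down, gripper open.
Joint ranges: [-2.72, 2.72], [-1.05, 1.87], [-1.09, 1.28], [-1.99, 2.15], [-1.42, 1.44], [-3.14, 3.14]. Speed limits (rad/s): [2.79, 2.79, 3.14, 3.14, 3.14, 3.14].

## Interface

Orientations are given as a unit quaternion [x, y, z, w].
In Python, from workcell import bot gives the robot as it stands.
- The arm moves only by the tool jog_arm, never from a script. Its arguments are lists of equal length, an entry for each row: "jaw": the closure, from 0 (fully open) to 1 (shut); "linear": the shift along the tool's x, y, z in m, a list of three; "delta_rot": the turn, a rotation vector about the tool's x, y, z in degrees, a list of three. A call has exactly 8 rows; each row is the pose to reach, as a shift and turn from the pose commanded when the call began, along the tool's axes at that moment; what a row does not reach only later rows make up. A row lasts 1/12 s, in which the tool goes at most 41.7 mm and 7.16 degrees, less where a joint would pass 70% of its speed; a pose out of reach is approached as far as the arm can. A call with a gripper value outside its range is refused whole. The fingers move at their own pace and stop on an object; the grip force is fixed at half the most. Time passes only in rows, so rows that repeat a pose let the fingers close, or fill a call up. It gives the time, the measured TCP pose, the force and the opening at its end, in the units of the state.
- bot.get_obs(): the state, without advancing time (a new reading comes with each control period).
- bot.camera(name): name is "side" or "top" or "wrist"; returns (picture, depth): 480x640x3 uint8, red, green, blue; 480x640 float32, m along the optical axis (not along the pixel's ray), 0 where there is no reading.
- bot.calibration(name): a dict with "fovy" (degrees; the focal length in pixels is half the picture's height over the tangent of half this angle, whatever the lens; pixels are square), "cx", "cy" (the principal point, pixels), "origin" and "orientation" of the camera in the world. Camera axes: x right, y down, z forward; pixel columns grow to the right and rows downward; lengths in m; the calibration is good to about 2 mm. A picture is of the moment at which its call begins: read the wrist's pose just before it. calibration takes no time and is no camera call; for the wrist camera it gives the pose at the moment of the call.
- bot.job_done(): hands the job in, once; it reports no verdict.
The state is a dict: "clock": time; "joint_pos": joint angles; "joint_vel": joint speeds; "tau": joint torques, N m; "eef_pos": TCP position; "tool_rot": TCP orientation; "ft_force": force on the tool from outside, world axes, zero at the start; "ft_torque": the same for the moment, N m; "grip_width": finger opening in m.
Only numpy, scipy, OpenCV 4.12 (cv2) and the standard library are available. Lean on these libraries where they do the work, as an engineer would, in place of code of your own. Each camera call takes 0.05 s, during which the arm holds its last target.

## Working session

There is one attempt and no reset: what is moved stays moved. The work goes in short steps, Python scripts to look and compute and a tool call to move; the robot and the scene stay as the last step left them, time stands still between calls to the robot, and variables do not carry over. Pictures are saved under pics/ and viewed, and the job is handed in when it is done.

Besides the shell and the picture viewer there is one more tool, called in YAML: its name, and indented under it one key for each argument. jog_arm: Moves the arm, as the interface text tells. Its arguments: {"type":"object","properties":{"jaw":{"type":"array","items":{"type":"number"}},"linear":{"type":"array","items":{"type":"array","items":{"type":"number"}}},"delta_rot":{"type":"array","items":{"type":"array","items":{"type":"number"}}}},"required":["jaw","linear","delta_rot"]}

```bash
mkdir -p pics; ls; cat > h.py <<'E'
import numpy as np, cv2
from workcell import bot
from scipy.spatial.transform import Rotation as R
def cal(n):
    c=bot.calibration(n); f=240/np.tan(np.radians(c['fovy'])/2)
    return f,c['cx'],c['cy'],np.array(c['origin']),R.from_quat(c['orientation']).as_matrix()
def ray(c,u,v):
    f,cx,cy,o,M=c
    return o,M@np.array([(u-cx)/f,(v-cy)/f,1.])
def onz(c,u,v,z):
    o,d=ray(c,u,v); return o+d*(z-o[2])/d[2]
def proj(c,p):
    f,cx,cy,o,M=c; q=M.T@(np.array(p)-o); return np.array([f*q[0]/q[2]+cx,f*q[1]/q[2]+cy])
def cloud(c,dep):
    f,cx,cy,o,M=c
    v,u=np.mgrid[:480,:640]
    P=np.stack([(u-cx)/f*dep,(v-cy)/f*dep,dep],-1)
    return P@M.T+o
def snap(n,name):
    c=cal(n); im,d=bot.camera(n)
    cv2.imwrite(f'pics/{name}.png',im[:,:,::-1]); np.savez(f'pics/{name}.npz',im=im,d=d,f=c[0],cx=c[1],cy=c[2],o=c[3],M=c[4])
    return c,im,d
def load(name):
    z=np.load(f'pics/{name}.npz'); return (float(z['f']),float(z['cx']),float(z['cy']),z['o'],z['M']),z['im'],z['d']
E
python3 - <<'E'
from h import *
for n in ['side','top','wrist']:
    c,im,d=snap(n,n+'0'); print(n,c)
print(bot.get_obs())
E
```

```text
pics
side (np.float64(524.7761641917168), 313.5908213120372, 239.72852548935262, array([0.44296033, 0.87667252, 0.56836352]), array([[-0.98390389, -0.10341914,  0.14573131],
       [-0.17662727,  0.43901672, -0.88094672],
       [ 0.02712827, -0.89250703, -0.4502169 ]]))
top (np.float64(437.55881980259863), 313.82181814774515, 241.74431616540664, array([0.44206877, 0.03235168, 1.14527423]), array([[-0.02485979, -0.98831567,  0.15037995],
       [-0.99965997,  0.02339197, -0.01152204],
       [ 0.00786973, -0.15061526, -0.98856113]]))
wrist (np.float64(376.7374670738701), 326.3974165294625, 242.8678717728237, array([ 0.27004537, -0.42531265,  0.37264748]), array([[ 0.41215527, -0.87458519, -0.25539925],
       [-0.91111127, -0.39626794, -0.11334895],
       [-0.00207322,  0.2794145 , -0.96016834]]))
{'clock': 0.15, 'joint_pos': array([-1.14700843e+00,  2.41216513e-01,  4.03598220e-03,  1.33516680e+00,
        1.40863054e-05,  1.57077034e+00]), 'joint_vel': array([-0.00048202, -0.00195739,  0.00523053, -0.00101785, -0.00099127,
       -0.0006996 ]), 'tau': array([ 5.31918304e-04, -3.72635615e+01,  2.52638340e+01,  1.23840428e-02,
        5.22695598e-05,  1.62815841e-06]), 'eef_pos': array([ 0.20543164, -0.45536794,  0.24762999]), 'tool_rot': array([ 8.40011618e-01, -5.42567858e-01, -6.47598427e-04, -4.26695752e-04]), 'ft_force': array([ 0.12430416, -0.16278254, -0.04064423]), 'ft_torque': array([-0.00917263, -0.02391904, -0.05086503]), 'grip_width': 0.08568732532716485}
```

View pics/side0.png

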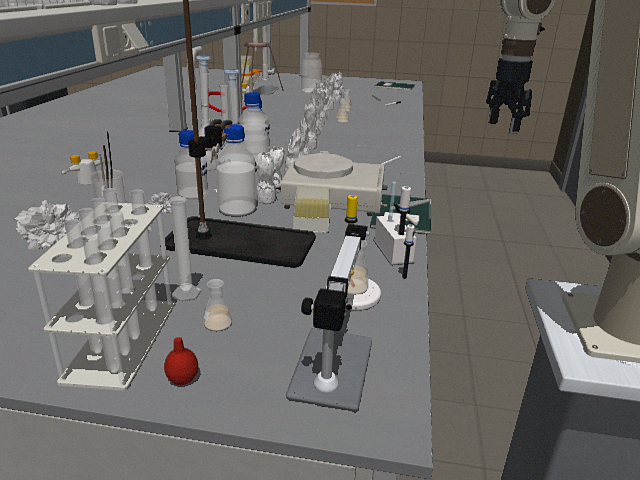

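View pics/top0.png

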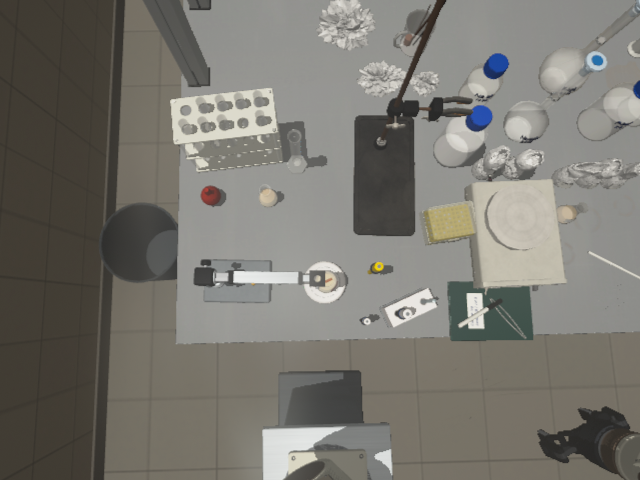

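View pics/wrist0.png

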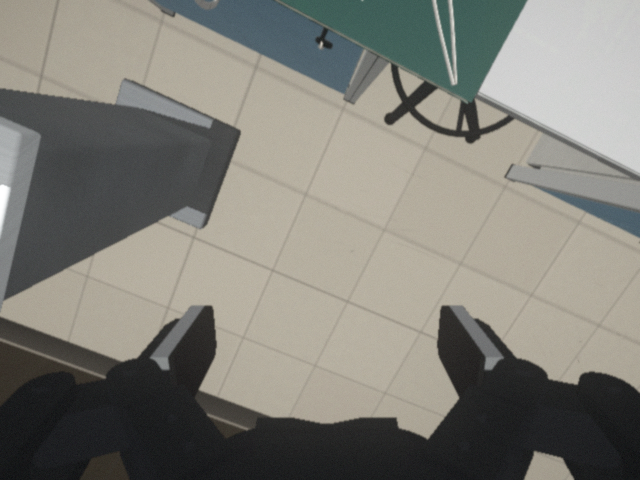

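```bash
python3 - <<'E'
from h import *
c,im,d=load('top0')
a=cv2.resize(im[230:350,180:460],None,fx=2.8,fy=2.8,interpolation=cv2.INTER_CUBIC)
cv2.imwrite('pics/t_crop.png',a[:,:,::-1])
c2,im,d2=load('side0')
a=cv2.resize(im[160:330,290:450],None,fx=3.5,fy=3.5,interpolation=cv2.INTER_CUBIC)
cv2.imwrite('pics/s_crop.png',a[:,:,::-1])
P=cloud(c,d)
for u,v in [(318,278),(230,277),(290,278),(405,313),(366,321),(377,267),(427,300),(325,283),(345,285),(269,197),(210,196),(204,277),(390,316),(432,296),(240,300)]: print(u,v,P[v,u].round(4))
E
```

```text
318 278 [0.5156 0.0118 0.0674]
230 277 [0.5159 0.2103 0.1649]
290 278 [0.5107 0.0764 0.1614]
405 313 [ 0.4269 -0.1759  0.1704]
366 321 [ 0.4101 -0.0955  0.1196]
377 267 [ 0.5305 -0.12    0.1632]
427 300 [ 0.4546 -0.2388  0.123 ]
325 283 [ 0.5036 -0.0056  0.0549]
345 285 [ 0.5004 -0.0599 -0.0045]
269 197 [0.7276 0.1318 0.0505]
210 196 [0.7342 0.2836 0.0484]
204 277 [0.5168 0.2665 0.1721]
390 316 [ 0.4189 -0.1618  0.0623]
432 296 [ 0.4662 -0.2857 -0.0023]
240 300 [0.4679 0.2124 0.0105]
```

View pics/t_crop.png

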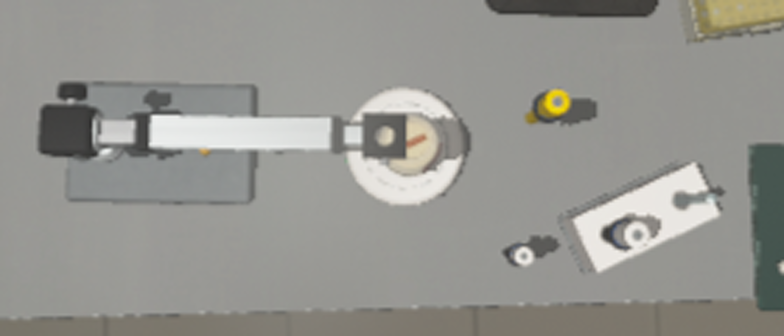

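View pics/s_crop.png

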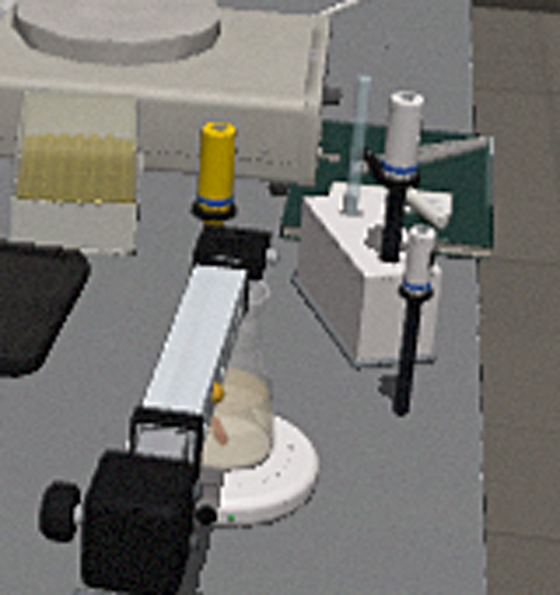

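```bash
python3 - <<'E'
from h import *
c,im,d=load('top0')
P=cloud(c,d)
def g(u,v,z): print((u,v),onz(c,u,v,z).round(4))
cr=lambda a,b:(180+a/2.8-0.3,230+b/2.8-0.3)
print('eye');g(*cr(385,135),.157)
print('tube axis pts')
m=(P[:,:,2]>.15)&(P[:,:,2]<.169)&(P[:,:,0]>.45)&(P[:,:,0]<.56)&(P[:,:,1]>0.0)&(P[:,:,1]<.22)
for y in np.arange(.21,0.0,-.01):
    q=P[m&(abs(P[:,:,1]-y)<.005)]
    if len(q): print(round(y,3),len(q),q[:,0].min().round(4),q[:,0].max().round(4),q[:,0].mean().round(4),np.median(q[:,2]).round(4))
print('button');g(*cr(205,150),.15)
print('probe head top');g(*cr(636,234),.171); g(*cr(524,257),.12)
print('rod top');g(*cr(718,190),.158)
print('flask body');g(*cr(410,140),.03)
for p in [(560,216),(696,162),(721,214),(596,272)]: g(*cr(*p),.064)
cs,_,_=load('side0')
# button two-view
o1,d1=ray(c,*cr(205,150)); o2,d2=ray(cs,290+217/3.5-.3,160+390/3.5-.3)
A=np.stack([d1,-d2],1); t=np.linalg.lstsq(A,o2-o1,rcond=None)[0]; print('btn2v',o1+d1*t[0],o2+d2*t[1])
E
```

```text
eye
(317.2, 277.9142857142857) [0.5097 0.0153 0.157 ]
tube axis pts
0.21 68 0.5029 0.5317 0.517 0.1643
0.2 57 0.5046 0.5315 0.5174 0.1624
0.19 52 0.5044 0.5294 0.5165 0.1629
0.18 52 0.504 0.5289 0.5171 0.1619
0.17 56 0.5 0.5288 0.5156 0.1623
0.16 52 0.4996 0.5285 0.5144 0.1622
0.15 59 0.5032 0.5284 0.5159 0.1625
0.14 48 0.5031 0.5279 0.5155 0.1628
0.13 60 0.5028 0.5279 0.5153 0.1625
0.12 45 0.5011 0.5252 0.5136 0.1625
0.11 55 0.5023 0.5252 0.5137 0.1621
0.1 47 0.5003 0.5247 0.5126 0.1631
0.09 58 0.5 0.5246 0.5125 0.162
0.08 48 0.4997 0.5244 0.5119 0.1623
0.07 54 0.4992 0.5241 0.5108 0.1624
0.06 54 0.499 0.5261 0.5123 0.1631
0.05 44 0.4988 0.5258 0.5109 0.1618
0.04 30 0.5035 0.5171 0.5106 0.1549
0.03 67 0.494 0.5282 0.5104 0.1562
0.02 60 0.4871 0.5281 0.5087 0.1558
0.01 52 0.4873 0.5277 0.51 0.1565
button
(252.9142857142857, 283.27142857142854) [0.5016 0.1611 0.15  ]
probe head top
(406.84285714285716, 313.27142857142854) [ 0.4262 -0.1798  0.171 ]
(366.84285714285716, 321.48571428571427) [ 0.409  -0.0973  0.12  ]
rod top
(436.12857142857143, 297.5571428571429) [ 0.4591 -0.2504  0.158 ]
flask body
(326.12857142857143, 279.7) [ 0.5133 -0.0095  0.03  ]
(379.7, 306.84285714285716) [ 0.4416 -0.1374  0.064 ]
(428.27142857142854, 287.5571428571429) [ 0.4857 -0.2595  0.064 ]
(437.2, 306.12857142857143) [ 0.4399 -0.2785  0.064 ]
(392.5571428571429, 326.84285714285716) [ 0.3928 -0.1664  0.064 ]
btn2v [0.50133417 0.16051931 0.15432448] [0.49917958 0.16043129 0.15418424]
```

jog_arm:
  jaw: [0, 0, 0, 0, 0, 0, 0, 0]
  linear:
    - [-0.025, -0.03, -0.01]
    - [-0.05, -0.06, -0.02]
    - [-0.075, -0.09, -0.02]
    - [-0.1, -0.12, -0.02]
    - [-0.125, -0.15, -0.02]
    - [-0.15, -0.18, -0.02]
    - [-0.175, -0.205, -0.02]
    - [-0.2, -0.225, -0.02]
  delta_rot:
    - [0, 0, -6]
    - [0, 0, -12]
    - [0, 0, -18]
    - [0, 0, -24]
    - [0, 0, -30]
    - [0, 0, -36]
    - [0, 0, -42]
    - [0, 0, -48]

```text
clock: 0.82
eef_pos: [0.3291, -0.179, 0.2682]
tool_rot: [0.989, -0.151, 0.0, -0.0]
ft_force: [-0.2, -0.0, 1.0]
grip_width: 0.0851
```

jog_arm:
  jaw: [0, 0, 0, 0, 0, 0, 0, 0]
  linear:
    - [-0.008, -0.038, 0]
    - [-0.016, -0.076, 0]
    - [-0.024, -0.114, 0]
    - [-0.032, -0.152, 0]
    - [-0.04, -0.19, 0.01]
    - [-0.048, -0.228, 0.02]
    - [-0.055, -0.265, 0.03]
    - [-0.06, -0.295, 0.03]
  delta_rot:
    - [0, 0, -3]
    - [0, 0, -6]
    - [0, 0, -9]
    - [0, 0, -12]
    - [0, 0, -15]
    - [0, 0, -15]
    - [0, 0, -15]
    - [0, 0, -15]

```text
clock: 1.48
eef_pos: [0.3596, 0.1205, 0.2366]
tool_rot: [1.0, -0.023, -0.001, 0.0]
ft_force: [0.1, -1.5, 0.2]
grip_width: 0.0853
```

```bash
python3 - <<'E'
from h import *
c,im,d=snap('wrist','w1'); o=bot.get_obs(); print(o['eef_pos'],o['tool_rot'],o['clock'])
E
```

```text
[0.36120936 0.12451695 0.2373332 ] [ 9.99784809e-01 -2.06528416e-02 -4.76377132e-04 -1.88904260e-03] 1.5333
```

View pics/w1.png

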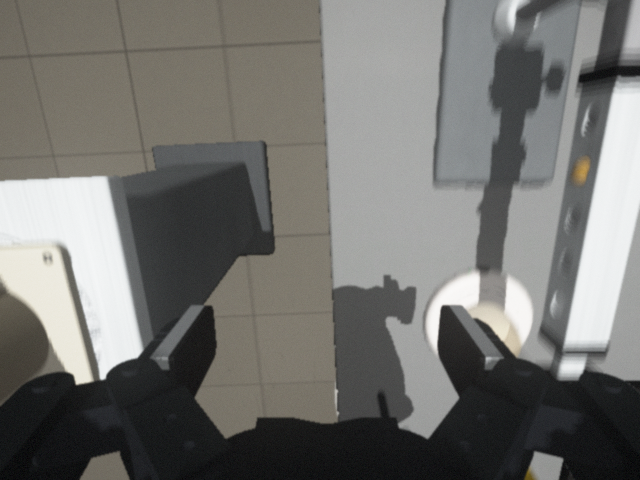

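```bash
python3 - <<'E'
from h import *
c,im,d=load('w1')
a=cv2.resize(im[80:370,520:640],None,fx=2,fy=2,interpolation=cv2.INTER_CUBIC);a=cv2.resize(im[90:330,530:640],None,fx=4.5/2,fy=4.5/2)
cv2.imwrite('pics/w1c.png',a[:,:,::-1])
# face plane: passes (0.5153-0.013, 0.16) normal (1,-.041)
n=np.array([1,-.041,0]);n/=np.linalg.norm(n)
for p0x in [.5015,]:
  pts=[]
  for u,v in [(588,121),(582,170),(571,219),(564,261),(557,304)]:
    o,dd=ray(c,u,v); p0=np.array([p0x,.16,0]); t=n@(p0-o)/(n@dd); pts.append(o+dd*t)
    print((u,v),pts[-1].round(4))
  pts=np.array(pts);print(np.linalg.norm(np.diff(pts,axis=0),axis=1))
E
```

```text
(588, 121) [0.5028 0.1924 0.1489]
(582, 170) [0.5018 0.1667 0.1513]
(571, 219) [0.5006 0.1388 0.1496]
(564, 261) [0.4996 0.1136 0.1502]
(557, 304) [0.4985 0.0862 0.151 ]
[0.02579482 0.02795753 0.02528438 0.02744508]
```

View pics/w1c.png

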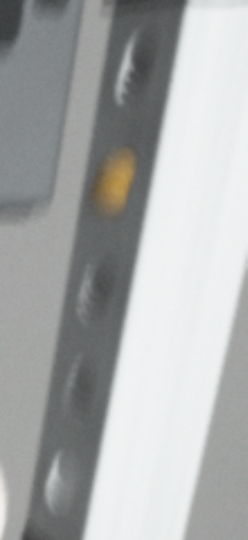

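jog_arm:
  jaw: [0, 0, 0, 0, 0.2, 0.3, 0.3, 0.3]
  linear:
    - [0.038, -0.01, 0]
    - [0.076, -0.02, 0]
    - [0.114, -0.03, 0]
    - [0.153, -0.039, 0.01]
    - [0.153, -0.039, 0.04]
    - [0.153, -0.039, 0.07]
    - [0.153, -0.039, 0.089]
    - [0.153, -0.039, 0.089]
  delta_rot:
    - [0, 0, 0]
    - [0, 0, 0]
    - [0, 0, 0]
    - [0, 0, 0]
    - [0, 0, 0]
    - [0, 0, 0]
    - [0, 0, 0]
    - [0, 0, 0]

```text
clock: 2.2
eef_pos: [0.5124, 0.1487, 0.144]
tool_rot: [1.0, -0.024, -0.005, 0.002]
ft_force: [-0.7, 0.1, -0.4]
grip_width: 0.0596
```

```bash
python3 - <<'E'
from h import *
c,im,d=snap('top','t2');c,im,d=snap('wrist','w2'); o=bot.get_obs(); print(o['eef_pos'],o['tool_rot'],o['ft_force'],o['grip_width'],o['clock'])
E
```

```text
[0.51524728 0.14963208 0.14888453] [ 9.99715579e-01 -2.38228165e-02 -1.05190584e-03  3.56736539e-04] [-0.14881546  0.55341767  0.572251  ] 0.0600337126184984 2.3
```

View pics/w2.png

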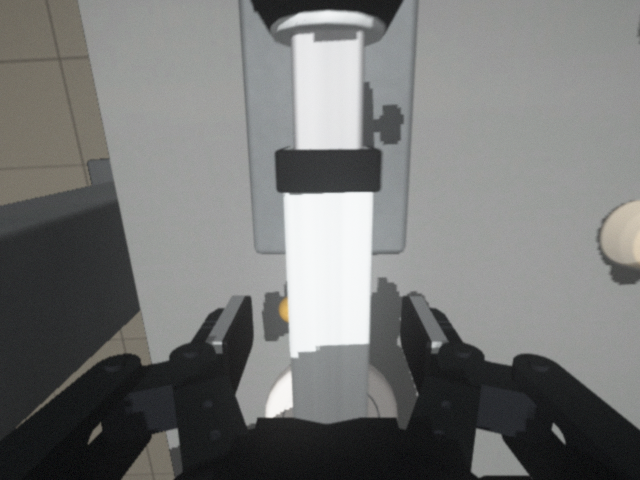

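```bash
python3 - <<'E'
from h import *
c,im,d=load('w2'); o=bot.get_obs(); print(o['eef_pos'])
c=cal('wrist')
print('button',onz(c,283,310,.15))
for u,v in [(287,240),(373,240),(289,330),(370,330)]: print(u,v,onz(c,u,v,.163))
print('pad tip',proj(c,o['eef_pos']))
print('ring', onz(c,330,192,.165), onz(c,330,150,.165))
E
```

```text
[0.51524728 0.14963208 0.14888453]
button [0.50005769 0.16089706 0.15      ]
287 240 [0.50511833 0.19068029 0.163     ]
373 240 [0.53141549 0.18947511 0.163     ]
289 330 [0.50344277 0.15994891 0.163     ]
370 330 [0.53005909 0.15875059 0.163     ]
pad tip [326.41829345 334.49728991]
ring [0.51891898 0.20508845 0.165     ] [0.51943873 0.21690779 0.165     ]
```

jog_arm:
  jaw: [0.3, 0.3, 0.5, 0.6, 1, 1, 1, 1]
  linear:
    - [0.001, -0.004, 0]
    - [0.001, -0.008, 0]
    - [0.001, -0.008, 0]
    - [0.001, -0.008, 0]
    - [0.001, -0.008, 0]
    - [0.001, -0.008, 0]
    - [0.001, -0.008, 0]
    - [0.001, -0.008, 0]
  delta_rot:
    - [0, 0, 0]
    - [0, 0, 0]
    - [0, 0, 0]
    - [0, 0, 0]
    - [0, 0, 0]
    - [0, 0, 0]
    - [0, 0, 0]
    - [0, 0, 0]

```text
clock: 2.97
eef_pos: [0.5149, 0.1586, 0.1504]
tool_rot: [1.0, -0.023, -0.002, -0.001]
ft_force: [-8.5, 1.0, 7.5]
grip_width: 0.0254
```

```bash
python3 - <<'E'
from h import *
o=bot.get_obs(); print(o['eef_pos'],o['tool_rot'],o['ft_force'],o['ft_torque'],o['grip_width'],o['clock'])
E
```

```text
[0.51492109 0.15858633 0.15043154] [ 9.99735883e-01 -2.29146337e-02 -1.62890378e-03 -6.55461074e-04] [-8.52504276  0.96430265  7.47989153] [0.17182983 1.44819933 0.21004216] 0.025421395451362058 2.9667
```

jog_arm:
  jaw: [1, 1, 1, 1, 1, 1, 1, 1]
  linear:
    - [-0.001, 0.001, 0]
    - [-0.001, 0.003, 0]
    - [-0.001, 0.005, 0]
    - [-0.001, 0.008, 0]
    - [-0.001, 0.011, 0]
    - [-0.001, 0.014, 0]
    - [-0.001, 0.017, 0]
    - [-0.001, 0.019, 0]
  delta_rot:
    - [0, 0, 0]
    - [0, 0, 0]
    - [0, 0, 0]
    - [0, 0, 0]
    - [0, 0, 0]
    - [0, 0, 0]
    - [0, 0, 0]
    - [0, 0, 0]

```text
clock: 3.63
eef_pos: [0.5142, 0.1415, 0.1505]
tool_rot: [1.0, -0.022, -0.001, -0.003]
ft_force: [-5.3, 7.1, 5.0]
grip_width: 0.0251
```

```bash
python3 - <<'E'
from h import *
o=bot.get_obs(); print(o['eef_pos'],o['ft_force'],o['ft_torque'],o['grip_width'],o['clock'])
c,im,d=snap('wrist','w3'); o=bot.get_obs(); print(o['eef_pos'],o['ft_force'])
cv2.imwrite('pics/w3c.png',cv2.resize(im[140:380,200:460],None,fx=3,fy=3)[:600,:,::-1])
E
```

```text
[0.51422756 0.14151294 0.15047542] [-5.33375771  7.10448131  5.03450598] [1.0959435  0.97004556 0.12543434] 0.025075580940040663 3.6333
[0.51420029 0.14080353 0.15047596] [-4.78059783  4.347738    5.60992266]
```

View pics/w3c.png

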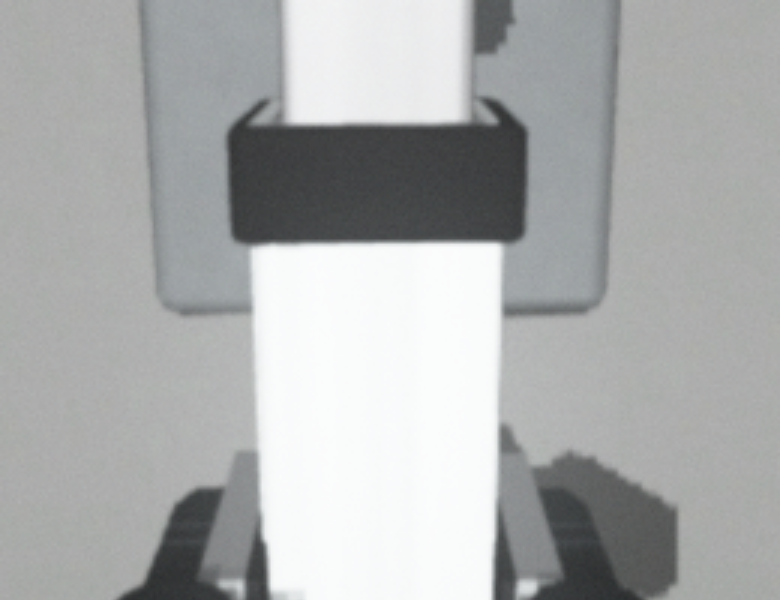

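jog_arm:
  jaw: [1, 1, 1, 1, 1, 1, 1, 1]
  linear:
    - [0, 0.001, 0]
    - [0, 0.002, 0]
    - [0, 0.003, 0]
    - [0, 0.004, 0]
    - [0, 0.005, 0]
    - [0, 0.0055, 0]
    - [0, 0.006, 0]
    - [0, 0.006, 0]
  delta_rot:
    - [0, 0, 0]
    - [0, 0, 0]
    - [0, 0, 0]
    - [0, 0, 0]
    - [0, 0, 0]
    - [0, 0, 0]
    - [0, 0, 0]
    - [0, 0, 0]

```text
clock: 4.35
eef_pos: [0.514, 0.1346, 0.1505]
tool_rot: [1.0, -0.023, -0.0, -0.002]
ft_force: [-4.4, 4.1, 5.6]
grip_width: 0.0255
```

```bash
python3 - <<'E'
from h import *
c,im,d=snap('wrist','w4'); o=bot.get_obs(); print(o['eef_pos'],o['ft_force'])
cv2.imwrite('pics/w4c.png',cv2.resize(im[140:380,200:460],None,fx=3,fy=3)[:600,:,::-1])
E
```

```text
[0.51393832 0.13444301 0.15045068] [-4.38007606  2.94406574  5.37331681]
```

View pics/w4c.png

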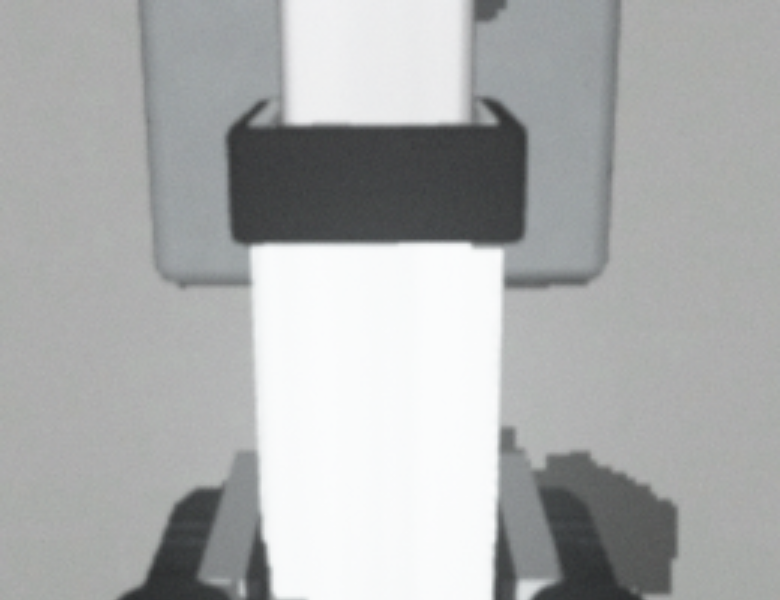

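jog_arm:
  jaw: [1, 1, 1, 1, 1, 1, 1, 1]
  linear:
    - [0, 0.0005, 0]
    - [0, 0.001, 0]
    - [0, 0.001, 0]
    - [0, 0.001, 0]
    - [0, 0.001, 0]
    - [0, 0.001, 0]
    - [0, 0.001, 0]
    - [0, 0.001, 0]
  delta_rot:
    - [0, 0, 0]
    - [0, 0, 0]
    - [0, 0, 0]
    - [0, 0, 0]
    - [0, 0, 0]
    - [0, 0, 0]
    - [0, 0, 0]
    - [0, 0, 0]

```text
clock: 5.07
eef_pos: [0.5139, 0.1324, 0.1504]
tool_rot: [1.0, -0.023, -0.001, -0.0]
ft_force: [-4.3, 0.8, 6.7]
grip_width: 0.0252
```

```bash
python3 - <<'E'
from h import *
c,im,d=snap('wrist','w5'); o=bot.get_obs(); print(o['eef_pos'],o['ft_force'],o['ft_torque'])
cv2.imwrite('pics/w5c.png',cv2.resize(im[140:380,200:460],None,fx=3,fy=3)[:600,:,::-1])
E
```

```text
[0.51390308 0.13244396 0.15046857] [-5.1071825   0.75047071  6.16969776] [0.07420368 0.94488807 0.32330371]
```

View pics/w5c.png

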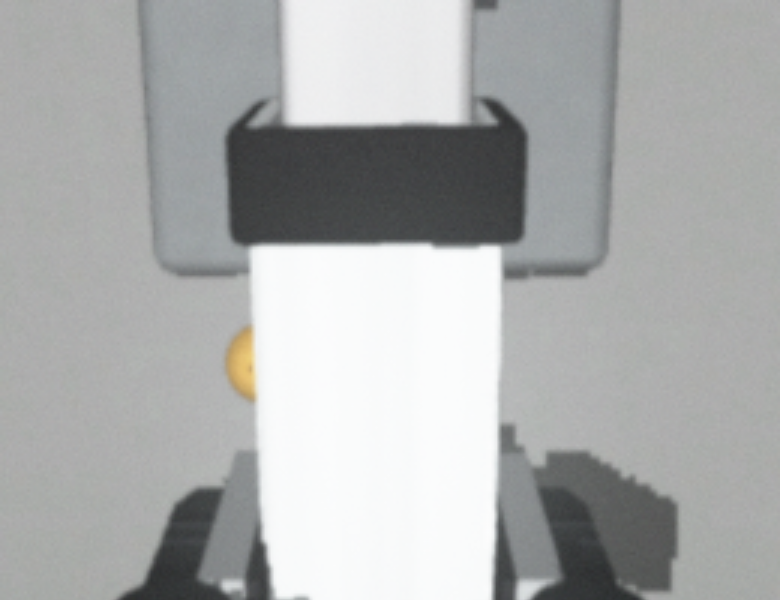

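jog_arm:
  jaw: [0.6, 0.3, 0.2, 0.2, 0.1, 0, 0, 0]
  linear:
    - [0, 0, 0]
    - [0, 0, 0]
    - [0, 0, 0]
    - [0, 0, -0.02]
    - [0, 0.01, -0.05]
    - [0, 0.04, -0.08]
    - [0, 0.07, -0.11]
    - [0, 0.09, -0.13]
  delta_rot:
    - [0, 0, 0]
    - [0, 0, 0]
    - [0, 0, 0]
    - [0, 0, 0]
    - [0, 0, 0]
    - [0, 0, 0]
    - [0, 0, 0]
    - [0, 0, 0]

```text
clock: 5.78
eef_pos: [0.5112, 0.0405, 0.2821]
tool_rot: [1.0, -0.024, 0.002, 0.0]
ft_force: [0.8, 0.6, 0.4]
grip_width: 0.0853
```

```bash
python3 - <<'E'
from h import *
snap('top','t6');c,im,d=snap('wrist','w6'); c,im,d=snap('wrist','w6');o=bot.get_obs(); print(o['eef_pos'],o['tool_rot'],o['ft_force'],o['clock'])
E
```

```text
[0.51197501 0.04088306 0.28144555] [ 9.99677323e-01 -2.52669510e-02  2.59647209e-03 -2.98948631e-04] [-0.30990455  0.17578353  0.46160582] 5.9333
```

View pics/w6.png

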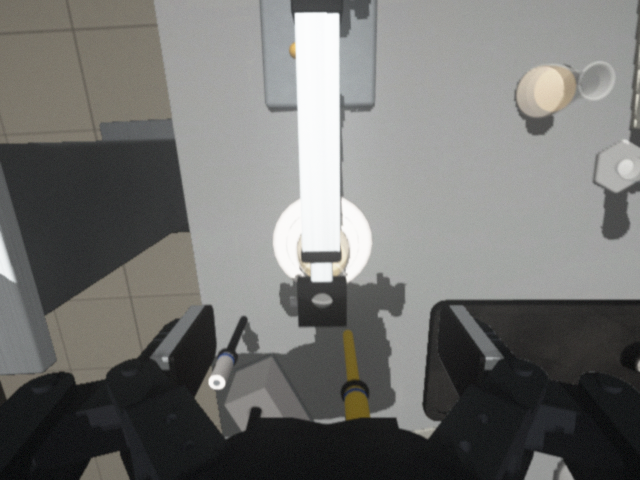

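View pics/t6.png

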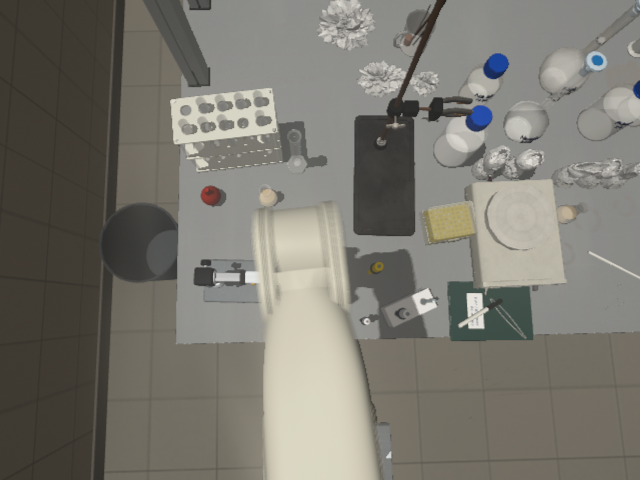

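```bash
python3 - <<'E'
from h import *
c,im,d=load('w6')
print('eye pick',onz(c,322,300,.157))
g=im.astype(int).sum(2)
roi=np.zeros((480,640),np.uint8); roi[266:332,292:352]=(g[266:332,292:352]<200)*255
n,l,s,_=cv2.connectedComponentsWithStats(roi); k=1+s[1:,4].argmax(); print(s[k])
m=(l==k).astype(np.uint8)
cnt,h=cv2.findContours(m,cv2.RETR_CCOMP,cv2.CHAIN_APPROX_NONE)
for i,q in enumerate(cnt):
    if len(q)>15: print(h[0][i][3],cv2.contourArea(q),cv2.minAreaRect(q), onz(c,*cv2.minAreaRect(q)[0],.157))
cv2.imwrite('pics/eye.png',cv2.resize(im[240:350,270:380],None,fx=5,fy=5)[:,:,::-1])
E
```

```text
eye pick [ 0.50842523 -0.00492281  0.157     ]
[ 298  277   49   51 1949]
-1 2113.0 ((322.0, 302.0), (48.0, 50.0), 0.0) [ 0.50833936 -0.00651036  0.157     ]
0 285.5 ((321.75, 299.75), (19.091880798339844, 18.384775161743164), 45.0) [ 0.50825409 -0.0047148   0.157     ]
```

View pics/eye.png

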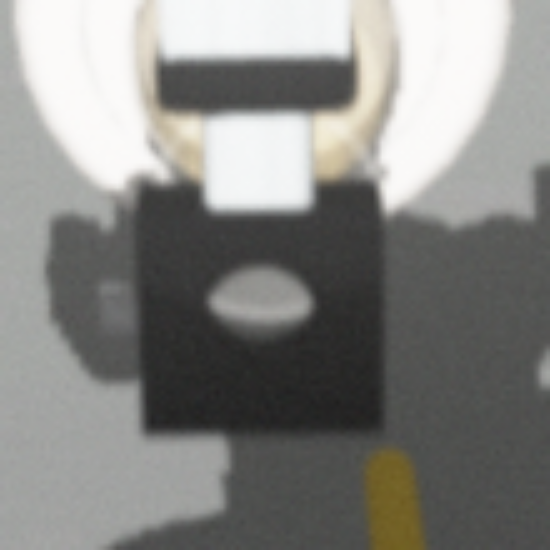

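```bash
python3 - <<'E'
from h import *
c,im,d=load('w6')
u0=np.array([-.045,-1]);u0/=np.hypot(*u0)
e=onz(c,322.5,326.3,.157); print('far edge',e, 'centre',e[:2]-u0*.018)
e=onz(c,322,276.5,.157);print('near edge top?',e,'centre',e[:2]+u0*.018)
e=onz(c,322,276.5,.145);print('near edge bottom?',e,'centre',e[:2]+u0*.018)
for u in (298.3,346.3): print(onz(c,u,315,.157))
# lens upper/lower: crop rows 265, 340 -> 
for r in (240+265/5,240+340/5,240+312/5): print(r,onz(c,322.3,r,.157)[1],onz(c,322.3,r,.145)[1])
print(c[3])
# flask: button, depth check
P=cloud(c,d); q=P[285:325,300:345].reshape(-1,3); q=q[(q[:,2]>.14)&(q[:,2]<.18)]; print(len(q),np.median(q[:,2]),q[:,:2].min(0),q[:,:2].max(0))
# white neck/tube lines axis: tube edges at rows
for r in (120,180,240): print([onz(c,u,r,.163).round(4)[:2] for u in (297,341)])
E
```

```text
far edge [ 0.50764511 -0.02623709  0.157     ] centre [ 0.50845429 -0.00825529]
near edge top? [0.50941383 0.01335468 0.157     ] centre [ 0.50860465 -0.00462712]
near edge bottom? [0.5091257 0.0086889 0.145    ] centre [ 0.50831652 -0.0092929 ]
[ 0.49033122 -0.01599557  0.157     ]
[ 0.52567985 -0.01794107  0.157     ]
293.0 0.0005816937081469936 -0.004692190793311998
308.0 -0.011315922683850704 -0.017156236805674643
302.4 -0.006840442007378544 -0.012467684473754764
[0.51546595 0.11135742 0.40905496]
1571 0.15632852265350988 [ 0.4909498  -0.02617251] [0.52489617 0.00791766]
[array([0.4997, 0.1202]), array([0.527 , 0.1189])]
[array([0.497 , 0.0833]), array([0.5255, 0.0819])]
[array([0.4941, 0.043 ]), array([0.5239, 0.0414])]
```

jog_arm:
  jaw: [0, 0, 0, 0, 0, 0, 0, 0]
  linear:
    - [-0.012, 0.036, 0]
    - [-0.024, 0.072, 0]
    - [-0.036, 0.108, 0]
    - [-0.048, 0.144, 0]
    - [-0.06, 0.18, 0]
    - [-0.074, 0.223, 0]
    - [-0.074, 0.223, 0]
    - [-0.074, 0.223, 0]
  delta_rot:
    - [0, 0, -5]
    - [0, 0, -10]
    - [0, 0, -15]
    - [0, 0, -20]
    - [0, 0, -23]
    - [0, 0, -23]
    - [0, 0, -23]
    - [0, 0, -23]

```text
clock: 6.6
eef_pos: [0.4251, -0.1782, 0.2778]
tool_rot: [0.985, 0.174, -0.001, -0.001]
ft_force: [1.1, 0.5, -1.0]
grip_width: 0.0854
```

```bash
python3 - <<'E'
from h import *
c,im,d=snap('wrist','w7'); c,im,d=snap('side','s7');c,im,d=snap('wrist','w7'); o=bot.get_obs(); print(o['eef_pos'],o['tool_rot'],o['ft_force'],o['clock'])
E
```

```text
[ 0.42643875 -0.17577361  0.27843005] [ 9.84234451e-01  1.76866634e-01 -5.01541660e-04 -6.98914986e-04] [0.44323642 0.35029805 0.91999358] 6.75
```

View pics/w7.png

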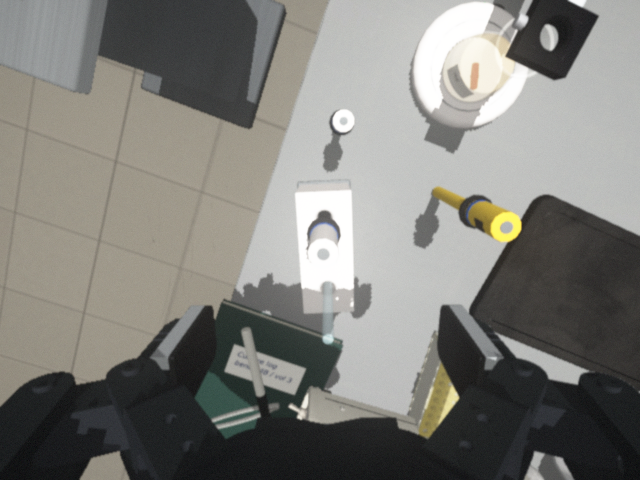

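View pics/s7.png

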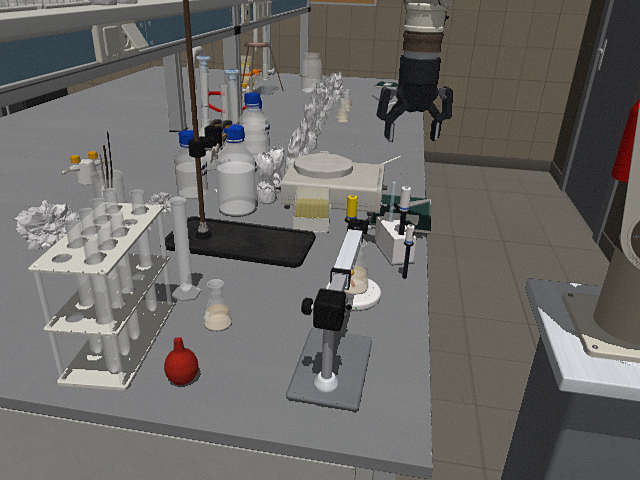

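```bash
python3 - <<'E'
from h import *
c,im,d=load('w7')
print('head',onz(c,323,253,.171),'flange',onz(c,324,228,.118))
P=cloud(c,d)
q=P[235:275,305:342].reshape(-1,3); q=q[q[:,2]>.16]; print(len(q),q.mean(0),(q.min(0)+q.max(0))/2)
q=P[0:85,500:605].reshape(-1,3); q=q[(q[:,2]>.15)&(q[:,2]<.165)]; r=cv2.minAreaRect((q[:,:2]*1000).astype(np.float32)); print('eye',r)
print('eyehole',onz(c,549,37,.157))
cv2.imwrite('pics/e7.png',cv2.resize(im[0:90,420:610],None,fx=4,fy=4)[:,:,::-1])
cv2.imwrite('pics/p7.png',cv2.resize(im[170:350,270:380],None,fx=3,fy=3)[:,:,::-1])
o=bot.get_obs();print(o['eef_pos'],o['tool_rot'])
E
```

```text
head [ 0.42505465 -0.17900294  0.171     ] flange [ 0.42401165 -0.1755183   0.118     ]
841 [ 0.42430209 -0.1772834   0.17255104] [ 0.4185655  -0.14915043  0.28176914]
eye ((505.00323486328125, -7.005363464355469), (41.227603912353516, 43.02177429199219), 88.2016830444336)
eyehole [ 0.5049704  -0.01201567  0.157     ]
[ 0.42643875 -0.17577361  0.27843005] [ 9.84234451e-01  1.76866634e-01 -5.01541660e-04 -6.98914986e-04]
```

View pics/e7.png

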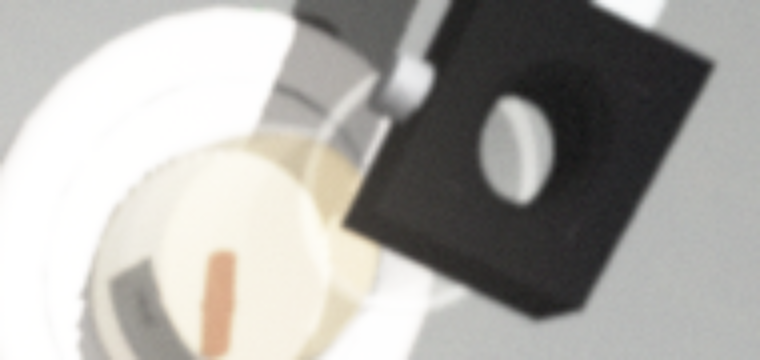

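View pics/p7.png

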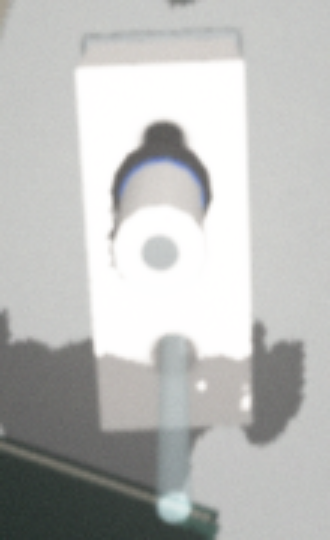

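jog_arm:
  jaw: [0, 0, 0, 0, 0.2, 0.3, 0.5, 0.5]
  linear:
    - [-0.002, 0.002, 0.03]
    - [-0.002, 0.002, 0.06]
    - [-0.002, 0.002, 0.09]
    - [-0.002, 0.002, 0.115]
    - [-0.002, 0.002, 0.132]
    - [-0.002, 0.002, 0.132]
    - [-0.002, 0.002, 0.132]
    - [-0.002, 0.002, 0.132]
  delta_rot:
    - [0, 0, 0]
    - [0, 0, 0]
    - [0, 0, 0]
    - [0, 0, 0]
    - [0, 0, 0]
    - [0, 0, 0]
    - [0, 0, 0]
    - [0, 0, 0]

```text
clock: 7.42
eef_pos: [0.4262, -0.1789, 0.1483]
tool_rot: [0.984, 0.177, 0.001, 0.0]
ft_force: [-0.3, 0.7, -0.1]
grip_width: 0.043
```

```bash
python3 - <<'E'
from h import *
c,im,d=snap('wrist','w8');  o=bot.get_obs(); print(o['eef_pos'],o['tool_rot'],o['ft_force'],o['grip_width'],o['clock'])
E
```

```text
[ 0.42646966 -0.17932126  0.1487186 ] [9.84229823e-01 1.76889178e-01 1.17030703e-03 7.10923768e-04] [-0.07094325 -0.20809421  0.49094416] 0.04273509240228643 7.4667
```

View pics/w8.png

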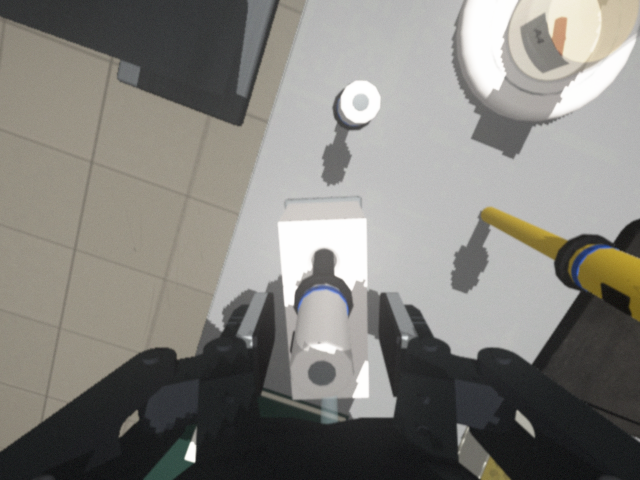

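jog_arm:
  jaw: [0.6, 0.8, 1, 1, 1, 1, 1, 1]
  linear:
    - [-0.001, 0, 0.001]
    - [-0.001, 0, 0.001]
    - [-0.001, 0, 0.001]
    - [-0.001, 0, 0.001]
    - [-0.001, 0, 0.001]
    - [-0.001, 0, 0.001]
    - [-0.001, 0, 0.001]
    - [-0.001, 0, 0.001]
  delta_rot:
    - [0, 0, 0]
    - [0, 0, 0]
    - [0, 0, 0]
    - [0, 0, 0]
    - [0, 0, 0]
    - [0, 0, 0]
    - [0, 0, 0]
    - [0, 0, 0]

```text
clock: 8.13
eef_pos: [0.4248, -0.1804, 0.1474]
tool_rot: [0.984, 0.176, 0.001, 0.001]
ft_force: [-0.6, 0.9, 6.3]
grip_width: 0.0196
```

```bash
python3 - <<'E'
from h import *
c,im,d=snap('wrist','w9');  o=bot.get_obs(); print(o['eef_pos'],o['tool_rot'],o['ft_force'],o['ft_torque'],o['grip_width'],o['clock'])
print('head',onz(c,322,373,.171))
E
```

```text
[ 0.42478031 -0.18041468  0.14744599] [9.84405641e-01 1.75909125e-01 1.06895803e-03 6.09318012e-04] [-0.38663974  0.13079067  6.72509986] [0.10903936 0.14965062 0.03145623] 0.019432400775321882 8.1833
head [ 0.42382216 -0.18069817  0.171     ]
```

View pics/w9.png

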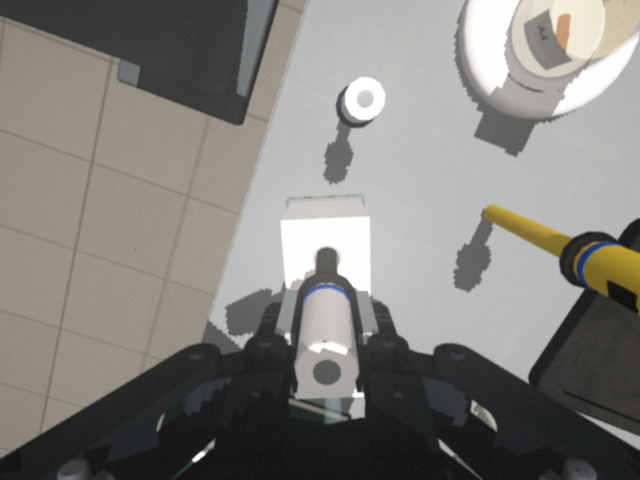

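jog_arm:
  jaw: [1, 1, 1, 1, 1, 1, 1, 1]
  linear:
    - [0, 0, -0.01]
    - [0, 0, -0.03]
    - [0, 0, -0.055]
    - [0, 0, -0.085]
    - [0, 0, -0.115]
    - [0, 0, -0.14]
    - [0, 0, -0.165]
    - [0, 0, -0.178]
  delta_rot:
    - [0, 0, 0]
    - [0, 0, 0]
    - [0, 0, 0]
    - [0, 0, 0]
    - [0, 0, 0]
    - [0, 0, 0]
    - [0, 0, 0]
    - [0, 0, 0]

```text
clock: 8.85
eef_pos: [0.4246, -0.1804, 0.3273]
tool_rot: [0.984, 0.176, 0.002, 0.001]
ft_force: [0.6, -0.4, -1.3]
grip_width: 0.0196
```

```bash
python3 - <<'E'
from h import *
c,im,d=snap('side','s10');c,im,d=snap('wrist','w10');  o=bot.get_obs(); print(o['eef_pos'],o['tool_rot'],o['ft_force'],o['ft_torque'],o['grip_width'],o['clock'])
a=load('s10')[1][80:320,280:460]
cv2.imwrite('pics/s10c.png',cv2.resize(a,None,fx=2.5,fy=2.5)[:,:,::-1])
E
```

```text
[ 0.42510256 -0.18060129  0.32674945] [0.98439973 0.1759262  0.00223823 0.0014612 ] [0.20005454 0.17812657 0.55072827] [-0.01006894 -0.02073546 -0.06210234] 0.019876896582391022 8.95
```

View pics/w10.png

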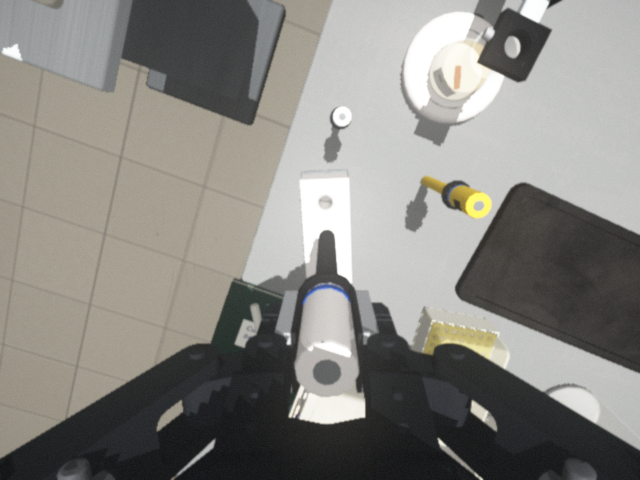

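View pics/s10c.png

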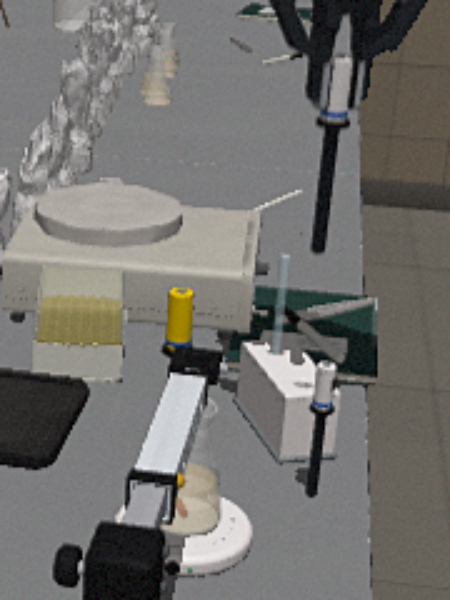

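```bash
python3 - <<'E'
from h import *
c,im,d=load('w10'); o=bot.get_obs(); p=o['eef_pos']
Rt=R.from_quat(o['tool_rot']).as_matrix(); print(Rt.round(4))
tip=p+Rt@np.array([0,0,.139]); print('tip nominal',tip, proj(c,tip), 'shoulder',proj(c,p+Rt@np.array([0,0,.031])), 'headtop',proj(c,p-Rt@np.array([0,0,.024])))
cv2.imwrite('pics/w10c.png',cv2.resize(im[190:400,260:400],None,fx=2.8,fy=2.8)[:,:,::-1])
g=im.astype(int).sum(2)
for r in (236,240,245,250,260,270): 
    u=np.where(g[r,300:350]<220)[0]+300; print(r,u.min() if len(u) else None,u.max() if len(u) else None)
P=cloud(c,d);q=P[5:85,475:555].reshape(-1,3); q=q[(q[:,2]>.15)&(q[:,2]<.165)]; print('eye',cv2.minAreaRect((q[:,:2]*1000).astype(np.float32)),np.median(q[:,:2],0))
print(onz(c,513,47,.157))
# side view tip check
cs,_,_=load('s10'); print(proj(cs,tip),proj(cs,p-Rt@np.array([0,0,.024])))
for e in [(.508,-.0085,.157),(.5085,-.011,.157)]: print('side eye',proj(cs,e))
E
```

```text
[[ 0.9381  0.3464  0.0049]
 [ 0.3464 -0.9381 -0.0021]
 [ 0.0039  0.0037 -1.    ]]
tip nominal [ 0.42578655 -0.1808917   0.18775144] [325.47803065 235.18558289] shoulder [325.04155917 296.75731338] headtop [324.52723336 369.31172112]
236 None None
240 None None
245 None None
250 None None
260 None None
270 322 334
eye ((505.1267395019531, -3.131122589111328), (48.517826080322266, 42.58931350708008), 87.15310668945312) [ 0.50713944 -0.00604693]
[ 0.50600863 -0.01198093  0.157     ]
[405.79711936 181.16538002] [415.05773898 102.71816729]
side eye [357.31534279 224.54911749]
side eye [357.18642121 223.96701842]
```

View pics/w10c.png

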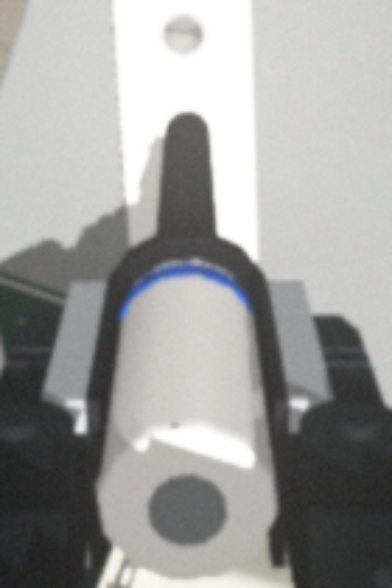

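jog_arm:
  jaw: [1, 1, 1, 1, 1, 1, 1, 1]
  linear:
    - [0.015, -0.015, 0]
    - [0.038, -0.037, 0]
    - [0.062, -0.06, 0]
    - [0.086, -0.083, 0]
    - [0.11, -0.106, 0]
    - [0.128, -0.124, 0]
    - [0.136, -0.131, 0]
    - [0.136, -0.131, 0]
  delta_rot:
    - [0, 0, 0]
    - [0, 0, 0]
    - [0, 0, 0]
    - [0, 0, 0]
    - [0, 0, 0]
    - [0, 0, 0]
    - [0, 0, 0]
    - [0, 0, 0]

```text
clock: 9.62
eef_pos: [0.5064, -0.0081, 0.3222]
tool_rot: [0.984, 0.178, -0.002, -0.0]
ft_force: [-0.2, -0.2, -1.4]
grip_width: 0.02
```

```bash
python3 - <<'E'
from h import *
c,im,d=snap('side','s11');c,im,d=snap('wrist','w11');  o=bot.get_obs(); p=o['eef_pos'];print(p,o['tool_rot'],o['clock'])
Rt=R.from_quat(o['tool_rot']).as_matrix();tip=p+Rt@np.array([0,0,.139]); print('tip nominal',tip, proj(c,tip))
cv2.imwrite('pics/w11c.png',cv2.resize(im[150:400,200:450],None,fx=2.4,fy=2.4)[:,:,::-1])
a=load('s11')[1][100:280,300:430]
cv2.imwrite('pics/s11c.png',cv2.resize(a,None,fx=3.3,fy=3.3)[:,:,::-1])
E
```

```text
[ 0.50555329 -0.0102802   0.32302541] [ 9.84339148e-01  1.76279667e-01 -1.38376272e-03  7.98985830e-05] 9.7167
tip nominal [ 0.50517855 -0.01036987  0.18402594] [325.36550535 237.62129329]
```

View pics/w11c.png

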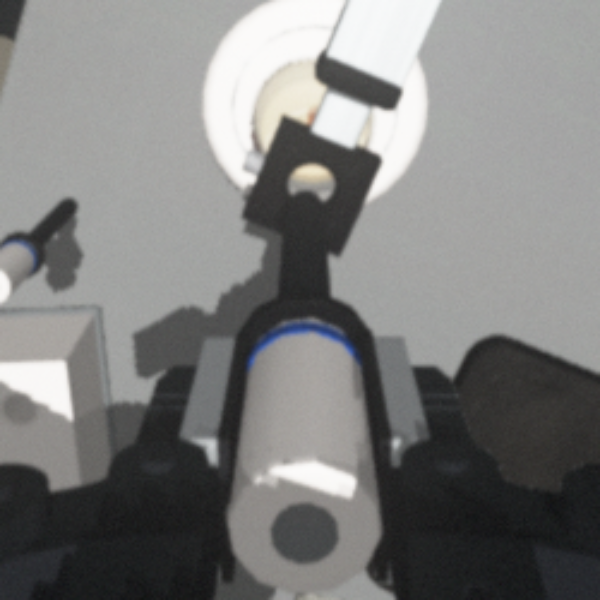

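View pics/s11c.png

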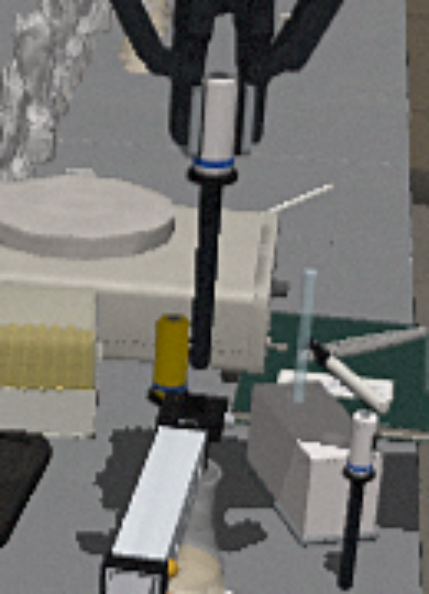

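```bash
python3 - <<'E'
from h import *
c,im,d=load('w11')
for a,b in [(285,118),(382,158),(338,255),(245,215),(312,187),(311.5,185)]: print(a,b,onz(c,200+a/2.4,150+b/2.4,.157).round(4))
cv2.imwrite('pics/w11d.png',cv2.resize(im[180:270,280:380],None,fx=6,fy=6,interpolation=cv2.INTER_CUBIC)[:,:,::-1])
E
```

```text
285 118 [0.492  0.0099 0.157 ]
382 158 [0.5263 0.0086 0.157 ]
338 255 [ 0.5248 -0.0277  0.157 ]
245 215 [ 0.4907 -0.0254  0.157 ]
312 187 [ 0.5083 -0.0086  0.157 ]
311.5 185 [ 0.5079 -0.008   0.157 ]
```

View pics/w11d.png

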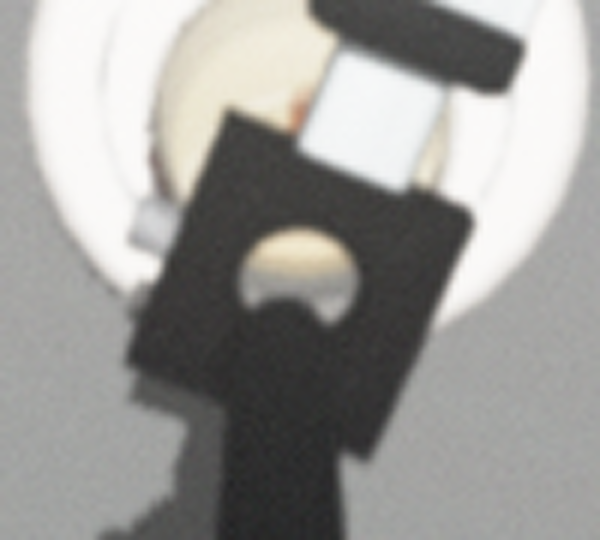

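jog_arm:
  jaw: [1, 1, 1, 1, 1, 1, 1, 1]
  linear:
    - [0.003, -0.001, 0]
    - [0.003, -0.001, 0.004]
    - [0.003, -0.001, 0.008]
    - [0.003, -0.001, 0.012]
    - [0.003, -0.001, 0.016]
    - [0.003, -0.001, 0.02]
    - [0.003, -0.001, 0.02]
    - [0.003, -0.001, 0.02]
  delta_rot:
    - [0, 0, 0]
    - [0, 0, 0]
    - [0, 0, 0]
    - [0, 0, 0]
    - [0, 0, 0]
    - [0, 0, 0]
    - [0, 0, 0]
    - [0, 0, 0]

```text
clock: 10.38
eef_pos: [0.5084, -0.0081, 0.3039]
tool_rot: [0.984, 0.176, -0.0, -0.0]
ft_force: [0.2, 0.2, -0.1]
grip_width: 0.0195
```

```bash
python3 - <<'E'
from h import *
c,im,d=snap('side','s12');c,im,d=snap('wrist','w12');  o=bot.get_obs(); p=o['eef_pos'];print(p,o['tool_rot'],o['ft_force'],o['clock'])
Rt=R.from_quat(o['tool_rot']).as_matrix();tip=p+Rt@np.array([0,0,.139]); print('tip nominal',tip, proj(c,tip))
w=cv2.resize(im[180:280,280:380],None,fx=5,fy=5,interpolation=cv2.INTER_CUBIC)
a=cv2.resize(load('s12')[1][180:260,330:390],None,fx=5,fy=6.25,interpolation=cv2.INTER_CUBIC)
cv2.imwrite('pics/w12c.png',np.hstack([w,a])[:,:,::-1])
E
```

```text
[ 0.50872224 -0.00800219  0.30445977] [9.84376337e-01 1.76077278e-01 1.36783260e-04 3.00345327e-05] [-0.66044714 -0.2099297  -0.65562794] 10.4833
tip nominal [ 0.50876114 -0.00800372  0.16545978] [326.26055465 236.57778594]
```

View pics/w12c.png

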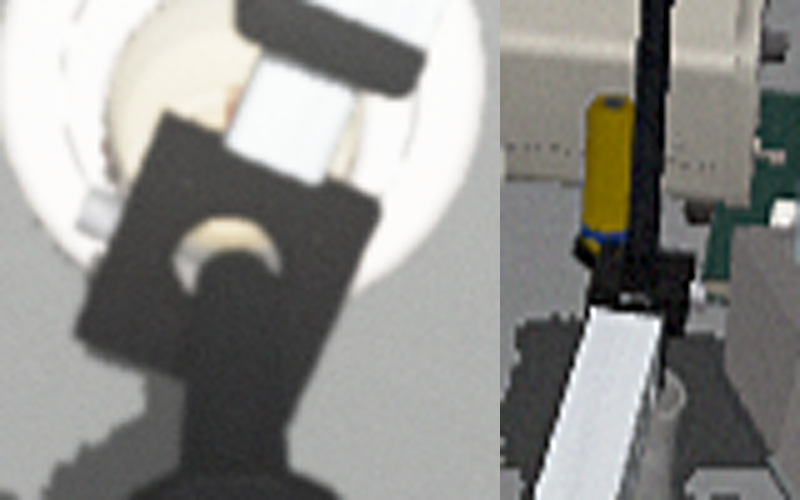

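```bash
python3 - <<'E'
from h import *
c,im,d=load('w12')
print(onz(c,325.6,233.6,.157), onz(c,327.5,236.6,.165), onz(c,280+228/5,180+240/5,.157))
P=[onz(c,280+a/5,180+b/5,.157)[:2] for a,b in [(165,112),(380,200),(78,330)]]; print(np.array(P).round(4),(P[1]+P[2])/2)
E
```

```text
[ 0.50828542 -0.00817339  0.157     ] [ 0.50965495 -0.00782334  0.165     ] [ 0.50679008 -0.00413179  0.157     ]
[[ 0.4915  0.0107]
 [ 0.5258  0.0094]
 [ 0.4904 -0.0251]] [ 0.50808779 -0.00785952]
```

jog_arm:
  jaw: [1, 1, 1, 1, 1, 1, 1, 1]
  linear:
    - [-0.001, 0, 0.002]
    - [-0.001, 0, 0.005]
    - [-0.001, 0, 0.008]
    - [-0.001, 0, 0.011]
    - [-0.001, 0, 0.014]
    - [-0.001, 0, 0.017]
    - [-0.001, 0, 0.02]
    - [-0.001, 0, 0.022]
  delta_rot:
    - [0, 0, 0]
    - [0, 0, 0]
    - [0, 0, 0]
    - [0, 0, 0]
    - [0, 0, 0]
    - [0, 0, 0]
    - [0, 0, 0]
    - [0, 0, 0]

```text
clock: 11.15
eef_pos: [0.5076, -0.0084, 0.2818]
tool_rot: [0.984, 0.176, -0.0, -0.0]
ft_force: [-0.4, 0.5, -0.8]
grip_width: 0.0195
```

```bash
python3 - <<'E'
from h import *
c,im,d=snap('side','s13');c,im,d=snap('wrist','w13');  o=bot.get_obs(); p=o['eef_pos'];print(p,o['tool_rot'],o['ft_force'],o['ft_torque'],o['clock'])
w=cv2.resize(im[180:280,280:380],None,fx=5,fy=5,interpolation=cv2.INTER_CUBIC)
a=cv2.resize(load('s13')[1][190:290,330:390],None,fx=5,fy=5,interpolation=cv2.INTER_CUBIC)
cv2.imwrite('pics/w13c.png',np.hstack([w,a])[:,:,::-1])
E
```

```text
[ 0.50748907 -0.00835206  0.28179267] [ 9.84376151e-01  1.76077780e-01 -4.48062276e-04 -8.72636138e-05] [-0.21284071  0.13329651 -1.11556049] [-0.01425672  0.04316207  0.05628914] 11.25
```

View pics/w13c.png

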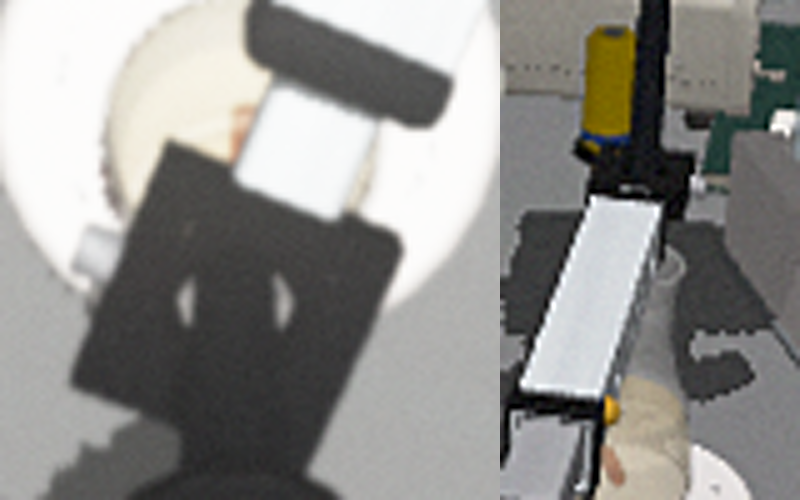

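```bash
python3 - <<'E'
from h import *
c,im,d=load('s13')
for a,b in [(668,262),(686,262),(676,245),(676,275)]: print(a,b,onz(c,330+(a-500)/5,190+b/5,.118).round(4))
print('eye axis at .118',proj(c,(.508,-.0085,.118)))
cv2.imwrite('pics/s13d.png',cv2.resize(im[225:310,340:400],None,fx=7,fy=7,interpolation=cv2.INTER_CUBIC)[:,:,::-1])
E
```

```text
668 262 [ 0.4942 -0.0153  0.118 ]
686 262 [ 0.4875 -0.0169  0.118 ]
676 245 [ 0.4925 -0.0304  0.118 ]
676 275 [ 0.4902 -0.0052  0.118 ]
eye axis at .118 [355.98176358 243.2308389 ]
```

View pics/s13d.png

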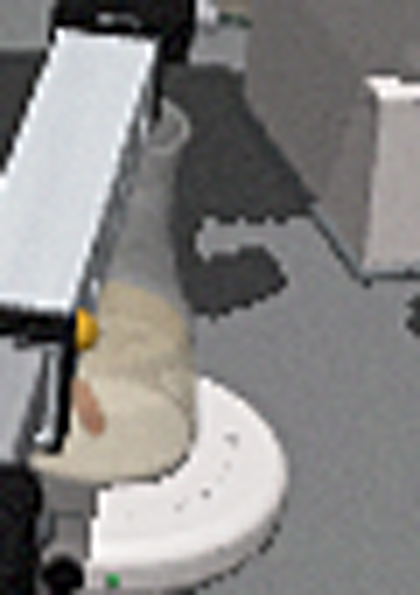

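```bash
python3 - <<'E'
from h import *
for n,(y0,y1,x0,x1) in dict(w7=(0,110,440,590),w10=(0,110,420,570)).items():
    c,im,d=load(n)
    a=cv2.resize(im[y0:y1,x0:x1],None,fx=5,fy=5,interpolation=cv2.INTER_CUBIC)
    cv2.imwrite(f'pics/m_{n}.png',a[:,:,::-1])
    for e in [(.508,-.0085)]:
        for z in (.118,): print(n,'eye axis in crop',(proj(c,(*e,z))-[x0,y0])*5)
E
```

```text
w7 eye axis in crop [416.3389139 237.4775105]
w10 eye axis in crop [370.82874271 269.27261132]
```

View pics/m_w7.png

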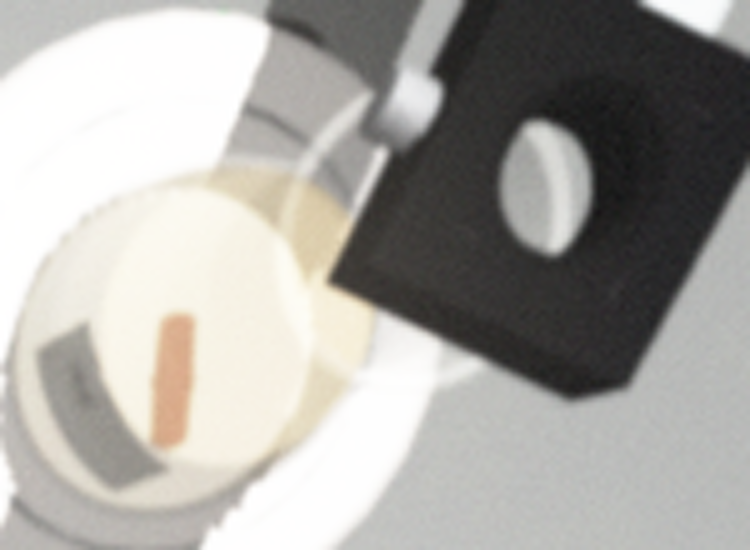

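View pics/m_w10.png

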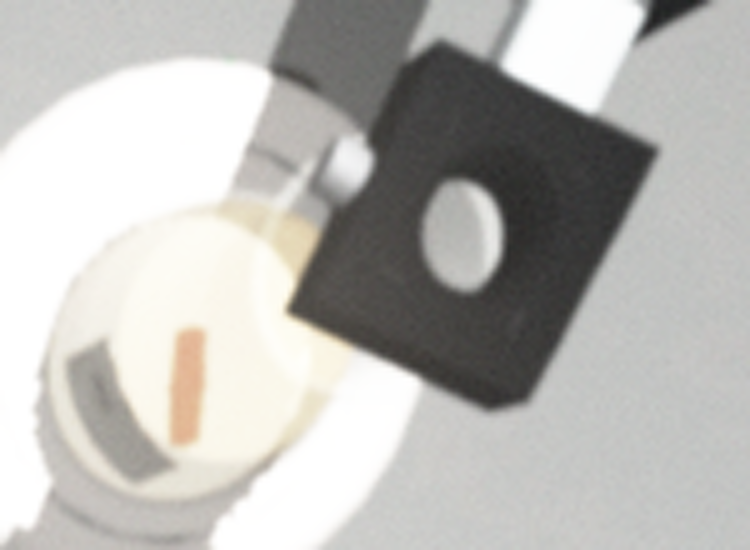

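```bash
python3 - <<'E'
from h import *
from scipy.optimize import least_squares
def fit(n,x0,y0,pts,z,r=None):
    c,im,d=load(n)
    P=np.array([onz(c,x0+a/5,y0+b/5,z)[:2] for a,b in pts])
    f=lambda q:np.hypot(P[:,0]-q[0],P[:,1]-q[1])-(q[2] if r is None else r)
    s=least_squares(f,[.505,-.012,.015]); print(n,z,s.x.round(4),np.sqrt((s.fun**2).mean()).round(5))
m=[(362,98),(318,145),(297,180),(283,225),(400,388),(450,385),(485,372)]
fit('w7',440,0,m,.118); fit('w7',440,0,m,.118,.015)
# liquid surface ellipse/base: base outline left edge (bottom): outer glass base
b=[(20,300),(10,380),(25,440),(70,490),(130,510),(190,500),(250,470)]
fit('w7',440,0,b,.020); fit('w7',440,0,b,.020,.0295)
b=[(75,250),(50,330),(50,400),(75,455),(120,490),(170,502),(230,485)]
fit('w10',420,0,b,.020,.0295)
# stirrer rim at z=.018 r=.055
s7=[(0,95),(60,45),(120,18),(180,10),(240,25)]
fit('w7',440,0,s7,.018,.055)
s10=[(10,150),(60,100),(120,68),(190,58),(250,65)]
fit('w10',420,0,s10,.018,.055)
E
```

```text
w7 0.118 [ 0.5096 -0.0072  0.0201] 0.0002
w7 0.118 [ 0.5061 -0.0119  0.015 ] 0.00387
w7 0.02 [ 0.5087 -0.0077  0.0282] 0.00029
w7 0.02 [ 0.509 -0.006  0.015] 0.00057
w10 0.02 [ 0.5093 -0.0058  0.015 ] 0.00073
w7 0.018 [ 0.5094 -0.0063  0.015 ] 0.00087
w10 0.018 [ 0.509  -0.0057  0.015 ] 0.00058
```

jog_arm:
  jaw: [1, 1, 1, 1, 1, 1, 1, 1]
  linear:
    - [0, 0, 0.004]
    - [0, 0, 0.009]
    - [0, 0, 0.015]
    - [0, 0, 0.021]
    - [0, 0, 0.027]
    - [0, 0, 0.033]
    - [0, 0, 0.038]
    - [0, 0, 0.042]
  delta_rot:
    - [0, 0, 0]
    - [0, 0, 0]
    - [0, 0, 0]
    - [0, 0, 0]
    - [0, 0, 0]
    - [0, 0, 0]
    - [0, 0, 0]
    - [0, 0, 0]

```text
clock: 11.92
eef_pos: [0.5075, -0.0084, 0.2394]
tool_rot: [0.984, 0.176, -0.0, -0.0]
ft_force: [0.7, -1.3, 0.2]
grip_width: 0.0197
```

jog_arm:
  jaw: [1, 1, 1, 1, 1, 1, 1, 1]
  linear:
    - [0, 0, 0.004]
    - [0, 0, 0.009]
    - [0, 0, 0.015]
    - [0, 0, 0.021]
    - [0, 0, 0.027]
    - [0, 0, 0.033]
    - [0, 0, 0.038]
    - [0, 0, 0.042]
  delta_rot:
    - [0, 0, 0]
    - [0, 0, 0]
    - [0, 0, 0]
    - [0, 0, 0]
    - [0, 0, 0]
    - [0, 0, 0]
    - [0, 0, 0]
    - [0, 0, 0]

```text
clock: 12.58
eef_pos: [0.5075, -0.0084, 0.1975]
tool_rot: [0.984, 0.176, -0.0, -0.0]
ft_force: [-1.0, 0.5, -0.7]
grip_width: 0.0196
```

```bash
python3 - <<'E'
from h import *
c,im,d=snap('side','s14');c,im,d=snap('wrist','w14');  o=bot.get_obs(); p=o['eef_pos'];print(p,o['tool_rot'],o['ft_force'],o['ft_torque'],o['clock'])
w=cv2.resize(im[150:270,260:380],None,fx=4,fy=4,interpolation=cv2.INTER_CUBIC)
a=cv2.resize(load('s14')[1][180:300,320:400],None,fx=4,fy=4,interpolation=cv2.INTER_CUBIC)
cv2.imwrite('pics/w14c.png',np.hstack([w,a])[:,:,::-1])
E
```

```text
[ 0.50718958 -0.00834994  0.19739946] [ 9.84378493e-01  1.76063336e-01 -8.12565509e-04 -1.57604959e-04] [-0.53410067 -0.18189995 -0.26685288] [-0.01426021  0.02012965  0.02118349] 12.6833
```

View pics/w14c.png

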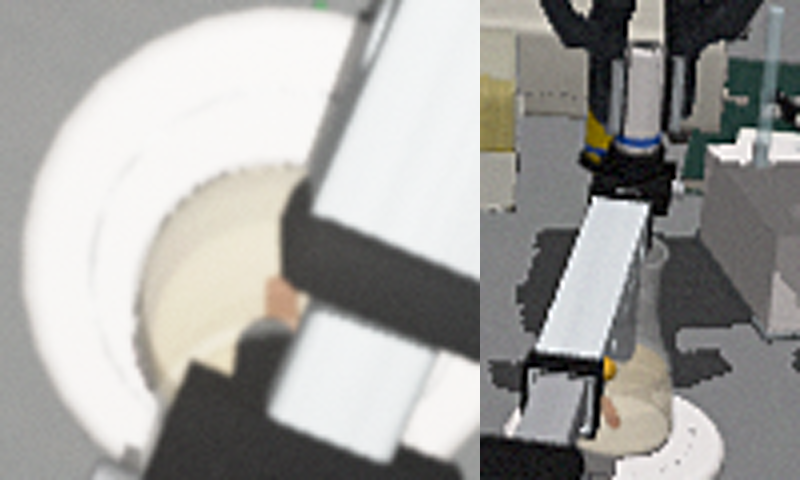

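jog_arm:
  jaw: [1, 1, 1, 1, 1, 1, 1, 1]
  linear:
    - [0, 0, 0.001]
    - [0, 0, 0.002]
    - [0, 0, 0.0035]
    - [0, 0, 0.005]
    - [0, 0, 0.006]
    - [0, 0, 0.007]
    - [0, 0, 0.0075]
    - [0, 0, 0.0075]
  delta_rot:
    - [0, 0, 0]
    - [0, 0, 0]
    - [0, 0, 0]
    - [0, 0, 0]
    - [0, 0, 0]
    - [0, 0, 0]
    - [0, 0, 0]
    - [0, 0, 0]

```text
clock: 13.35
eef_pos: [0.5076, -0.0084, 0.1907]
tool_rot: [0.984, 0.176, -0.0, -0.0]
ft_force: [-0.4, -0.6, -0.4]
grip_width: 0.0196
```

jog_arm:
  jaw: [1, 1, 1, 1, 1, 1, 1, 1]
  linear:
    - [0, 0, 0.0005]
    - [0, 0, 0.001]
    - [0, 0, 0.001]
    - [0, 0, 0.001]
    - [0, 0, 0.001]
    - [0, 0, 0.001]
    - [0, 0, 0.001]
    - [0, 0, 0.001]
  delta_rot:
    - [0, 0, 0]
    - [0, 0, 0]
    - [0, 0, 0]
    - [0, 0, 0]
    - [0, 0, 0]
    - [0, 0, 0]
    - [0, 0, 0]
    - [0, 0, 0]

```text
clock: 14.02
eef_pos: [0.5077, -0.0083, 0.1898]
tool_rot: [0.984, 0.176, 0.0, 0.0]
ft_force: [-0.4, 0.3, -0.2]
grip_width: 0.0198
```

jog_arm:
  jaw: [1, 1, 1, 1, 1, 1, 1, 1]
  linear:
    - [0, 0, 0.0005]
    - [0, 0, 0.001]
    - [0, 0, 0.001]
    - [0, 0, 0.001]
    - [0, 0, 0.001]
    - [0, 0, 0.001]
    - [0, 0, 0.001]
    - [0, 0, 0.001]
  delta_rot:
    - [0, 0, 0]
    - [0, 0, 0]
    - [0, 0, 0]
    - [0, 0, 0]
    - [0, 0, 0]
    - [0, 0, 0]
    - [0, 0, 0]
    - [0, 0, 0]

```text
clock: 14.68
eef_pos: [0.5077, -0.0084, 0.1888]
tool_rot: [0.984, 0.176, 0.0, 0.0]
ft_force: [0.1, -0.6, -0.9]
grip_width: 0.0197
```

jog_arm:
  jaw: [1, 1, 1, 1, 1, 1, 1, 1]
  linear:
    - [0, 0, 0.0003]
    - [0, 0, 0.0005]
    - [0, 0, 0.0005]
    - [0, 0, 0.0005]
    - [0, 0, 0.0005]
    - [0, 0, 0.0005]
    - [0, 0, 0.0005]
    - [0, 0, 0.0005]
  delta_rot:
    - [0, 0, 0]
    - [0, 0, 0]
    - [0, 0, 0]
    - [0, 0, 0]
    - [0, 0, 0]
    - [0, 0, 0]
    - [0, 0, 0]
    - [0, 0, 0]

```text
clock: 15.35
eef_pos: [0.5078, -0.0084, 0.1885]
tool_rot: [0.984, 0.176, 0.0, 0.0]
ft_force: [-0.7, 0.2, 1.8]
grip_width: 0.0196
```

jog_arm:
  jaw: [1, 1, 1, 1, 1, 1, 1, 1]
  linear:
    - [0, 0, 0.0003]
    - [0, 0, 0.0005]
    - [0, 0, 0.0005]
    - [0, 0, 0.0005]
    - [0, 0, 0.0005]
    - [0, 0, 0.0005]
    - [0, 0, 0.0005]
    - [0, 0, 0.0005]
  delta_rot:
    - [0, 0, 0]
    - [0, 0, 0]
    - [0, 0, 0]
    - [0, 0, 0]
    - [0, 0, 0]
    - [0, 0, 0]
    - [0, 0, 0]
    - [0, 0, 0]

```text
clock: 16.02
eef_pos: [0.5078, -0.0083, 0.1884]
tool_rot: [0.984, 0.176, 0.0, 0.0]
ft_force: [-1.5, 0.5, 5.1]
grip_width: 0.0196
```

```bash
python3 - <<'E'
from h import *
c,im,d=snap('side','s15');  o=bot.get_obs(); p=o['eef_pos'];print(p,o['ft_force'],o['ft_torque'],o['clock'])
cv2.imwrite('pics/s15c.png',cv2.resize(im[180:300,320:400],None,fx=5,fy=5,interpolation=cv2.INTER_CUBIC)[:,:,::-1])
E
```

```text
[ 0.5078175  -0.00835187  0.18844733] [-1.11199664 -0.04865783  6.28724771] [ 0.04821718  0.39498193 -0.037005  ] 16.0667
```

View pics/s15c.png

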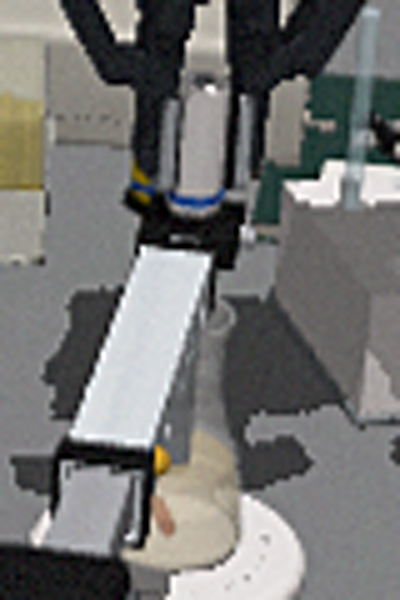

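jog_arm:
  jaw: [1, 1, 0.8, 0.6, 0.4, 0.3, 0.3, 0.3]
  linear:
    - [0, 0, -0.0005]
    - [0, 0, -0.0005]
    - [0, 0, -0.0005]
    - [0, 0, -0.0005]
    - [0, 0, -0.0005]
    - [0, 0, -0.0005]
    - [0, 0, -0.0005]
    - [0, 0, -0.0005]
  delta_rot:
    - [0, 0, 0]
    - [0, 0, 0]
    - [0, 0, 0]
    - [0, 0, 0]
    - [0, 0, 0]
    - [0, 0, 0]
    - [0, 0, 0]
    - [0, 0, 0]

```text
clock: 16.73
eef_pos: [0.5076, -0.0083, 0.1881]
tool_rot: [0.984, 0.176, -0.0, -0.0]
ft_force: [0.4, -0.1, -0.7]
grip_width: 0.0594
```

jog_arm:
  jaw: [0.2, 0.1, 0, 0, 0, 0, 0, 0]
  linear:
    - [0, 0, 0]
    - [0, 0, -0.005]
    - [0, 0, -0.015]
    - [0, 0, -0.035]
    - [0, 0, -0.06]
    - [0, 0, -0.09]
    - [0, 0, -0.11]
    - [0, 0, -0.12]
  delta_rot:
    - [0, 0, 0]
    - [0, 0, 0]
    - [0, 0, 0]
    - [0, 0, 0]
    - [0, 0, 0]
    - [0, 0, 0]
    - [0, 0, 0]
    - [0, 0, 0]

```text
clock: 17.4
eef_pos: [0.509, -0.0084, 0.313]
tool_rot: [0.984, 0.176, 0.003, 0.001]
ft_force: [0.8, 0.5, 0.1]
grip_width: 0.0852
```

```bash
python3 - <<'E'
from h import *
c,im,d=snap('side','s16'); c,im2,d=snap('wrist','w16'); o=bot.get_obs(); p=o['eef_pos'];print(p,o['ft_force'],o['grip_width'],o['clock'])
cv2.imwrite('pics/s16c.png',cv2.resize(im[140:320,290:420],None,fx=3.3,fy=3.3,interpolation=cv2.INTER_CUBIC)[:,:,::-1])
E
```

```text
[ 0.5090847  -0.00836458  0.31181138] [-0.14950308 -0.46814873 -0.25351468] 0.08534943961368367 17.5
```

View pics/s16c.png

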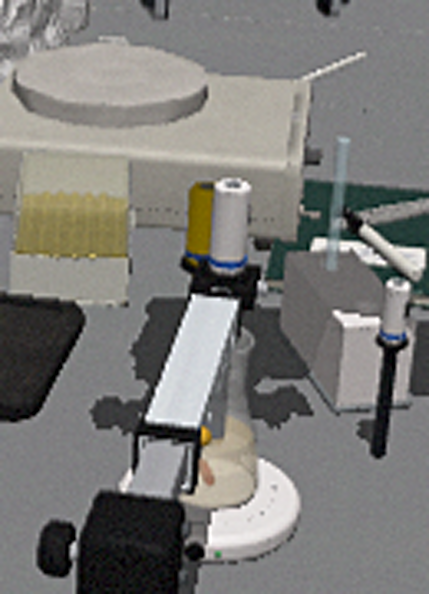

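View pics/w16.png

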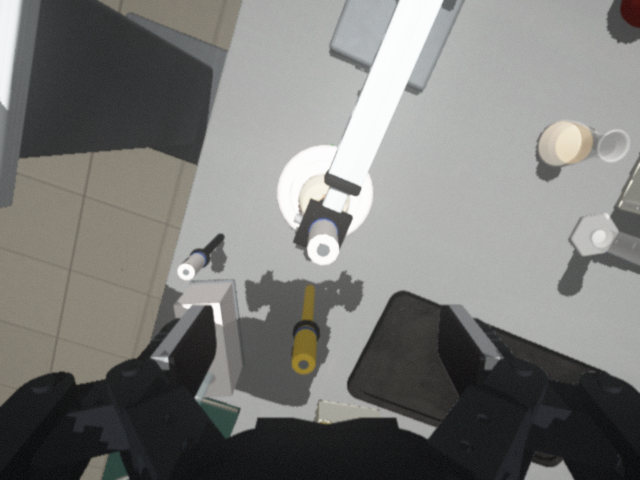

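```bash
python3 - <<'E'
from h import *
c,im,d=load('w16');P=cloud(c,d)
print('head top', np.median(P[240:256,315:332].reshape(-1,3),0), onz(c,322,249,.212))
_,a,_=load('side0');_,b,_=load('s16')
df=(np.abs(a.astype(int)-b).sum(2)>60)
for n,(u0,u1,v0,v1) in dict(bulb=(160,205,330,390),amber=(200,235,275,335),rod=(388,398,175,215)).items(): print(n,df[v0:v1,u0:u1].mean())
print(bot.get_obs()['joint_vel'].round(3)); bot.job_done()
E
```

```text
head top [ 0.50756704 -0.00635113  0.21181823] [ 0.50735229 -0.00744495  0.212     ]
bulb 0.0007407407407407407
amber 0.0
rod 0.0025
[-0.     0.027 -0.074 -0.039  0.001  0.001]
the job is handed in; nothing more can be done
```

The job is done and handed in, at about 17.5 s on the robot's clock.

- **Arm extension:** I squeezed the button flush with the pads and drew the tube out about 26 mm. I stopped when the button showed proud in the next hole. The pull was about 7 N at the readings during the draw and under 1 N once it locked.
- **Probe:** I took the large white-headed probe from the parking block and left the small white one and the yellow one alone. I lowered it through the eye until about 6 N of contact showed, backed off 0.5 mm and released it.

**Last checks:**
- **Seating:** The probe stands upright, with its head top at 0.212 m, the height expected when the shoulder rests on the eye.
- **Button:** The brass button is still out of its hole.
- **Bystanders:** The bulb, the amber flask and the glass rod look unchanged in the side view. The stirred flask stands upright on the stirrer, though I did not measure whether it shifted.

**Disagreements:** An early side-view estimate put the flask mouth about 8 mm off the eye. A circle fit of the rim in the wrist view put it about 2 mm off, and the probe went down without side force. My eye-position estimates from different views also differed by 2 to 3 mm, so I checked the tip against the eye in the same picture before lowering.

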